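# Line up the band coils on the coil rail by height

### The job

Stand the four loose band coils on the four round seats of the coil rail in order of height: the tallest on the seat next to the brass feed socket, then ever shorter towards the other end. Centre each coil on its seat, keep the coils upright all the time (never tip one over), and leave them standing free.

Things in the scene. Friction and masses are not known exactly. Their poses are not given: they have to be found in the camera images.
- coil_tallest_center (a point): The tallest of four loose upright band coils: a round white former, 88 mm high and 38 mm in diameter all the way up, wound with copper wire, on a black foot 42 mm in diameter and 6 mm high; 128 g nominal, rigid. All four have the same diameter and differ only in height (88, 72, 56, 40 mm). The point is on its axis half-way up, 44 mm above its underside; z is up along the axis. It starts standing on the table.
- coil_tall_center (a point): The second tallest of four loose upright band coils: a round white former, 72 mm high and 38 mm in diameter all the way up, wound with copper wire, on a black foot 42 mm in diameter and 6 mm high; 112 g nominal, rigid. All four have the same diameter and differ only in height (88, 72, 56, 40 mm). The point is on its axis half-way up, 36 mm above its underside; z is up along the axis. It starts standing on the table.
- coil_short_center (a point): The second shortest of four loose upright band coils: a round white former, 56 mm high and 38 mm in diameter all the way up, wound with copper wire, on a black foot 42 mm in diameter and 6 mm high; 96 g nominal, rigid. All four have the same diameter and differ only in height (88, 72, 56, 40 mm). The point is on its axis half-way up, 28 mm above its underside; z is up along the axis. It starts standing on the table.
- coil_shortest_center (a point): The shortest of four loose upright band coils: a round white former, 40 mm high and 38 mm in diameter all the way up, wound with copper wire, on a black foot 42 mm in diameter and 6 mm high; 80 g nominal, rigid. All four have the same diameter and differ only in height (88, 72, 56, 40 mm). The point is on its axis half-way up, 20 mm above its underside; z is up along the axis. It starts standing on the table.
- seat_a: Round black rubber seat, 48 mm in diameter and 3 mm thick, fixed on the coil rail; first of four identical seats in a straight row at 75 mm pitch, in the order a, b, c, d. Origin at the centre of its underside, 12 mm above the table, so its top is 15 mm above the table; y points along the row from seat_a to seat_d, x across the rail, z up. The fixed aluminium rail below is 56 mm wide, 410 mm long and 12 mm high.
- seat_b: Round black rubber seat, 48 mm in diameter and 3 mm thick, fixed on the coil rail; second of four identical seats in a straight row at 75 mm pitch, in the order a, b, c, d. Origin at the centre of its underside, 12 mm above the table, so its top is 15 mm above the table; y points along the row from seat_a to seat_d, x across the rail, z up. The fixed aluminium rail below is 56 mm wide, 410 mm long and 12 mm high.
- seat_c: Round black rubber seat, 48 mm in diameter and 3 mm thick, fixed on the coil rail; third of four identical seats in a straight row at 75 mm pitch, in the order a, b, c, d. Origin at the centre of its underside, 12 mm above the table, so its top is 15 mm above the table; y points along the row from seat_a to seat_d, x across the rail, z up. The fixed aluminium rail below is 56 mm wide, 410 mm long and 12 mm high.
- seat_d: Round black rubber seat, 48 mm in diameter and 3 mm thick, fixed on the coil rail; fourth of four identical seats in a straight row at 75 mm pitch, in the order a, b, c, d. Origin at the centre of its underside, 12 mm above the table, so its top is 15 mm above the table; y points along the row from seat_a to seat_d, x across the rail, z up. The fixed aluminium rail below is 56 mm wide, 410 mm long and 12 mm high.
- feed_socket: Brass coax socket standing upright on a 30 mm square steel flange, 22 mm high, fixed on the rail at its feed end, 71.5 mm beyond the centre of the nearest seat, which may be seat_a or seat_d. The opposite end of the rail bears only a low black plastic block, 10 mm high. Origin at the centre of its underside, 12 mm above the table.
There are look-alikes about, which are no part of the job. Leave any green look-alike of the part that bears coil_tall_center alone.

How it is judged:
At the end, for the whole second after the job is handed in: Each coil stands upright (within 0.1 rad) and at rest on its own seat, its axis within 12 mm of the seat's centre and its foot on the seat (within 4 mm in height): counted from the feed socket, the 88 mm, 72 mm, 56 mm and 40 mm coil (((horizontal distance between feed_socket and seat_a below 0.12 m and horizontal distance between coil_tallest_center and seat_a below 0.012 m and z of coil_tallest_center in the frame of seat_a between 0.043 and 0.051 m and horizontal distance between coil_tall_center and seat_b below 0.012 m and z of coil_tall_center in the frame of seat_b between 0.035 and 0.043 m and horizontal distance between coil_short_center and seat_c below 0.012 m and z of coil_short_center in the frame of seat_c between 0.027 and 0.035 m and horizontal distance between coil_shortest_center and seat_d below 0.012 m and z of coil_shortest_center in the frame of seat_d between 0.019 and 0.027 m) or (horizontal distance between feed_socket and seat_d below 0.12 m and horizontal distance between coil_tallest_center and seat_d below 0.012 m and z of coil_tallest_center in the frame of seat_d between 0.043 and 0.051 m and horizontal distance between coil_tall_center and seat_c below 0.012 m and z of coil_tall_center in the frame of seat_c between 0.035 and 0.043 m and horizontal distance between coil_short_center and seat_b below 0.012 m and z of coil_short_center in the frame of seat_b between 0.027 and 0.035 m and horizontal distance between coil_shortest_center and seat_a below 0.012 m and z of coil_shortest_center in the frame of seat_a between 0.019 and 0.027 m)) and angle between each of coil_tallest_center, coil_tall_center, coil_short_center, coil_shortest_center's own z axis and vertical below 0.1 rad and linear speed of each of coil_tallest, coil_tall, coil_short, coil_shortest below 0.02 m/s and angular speed of each of coil_tallest, coil_tall, coil_short, coil_shortest below 0.2 rad/s); the robot touches nothing.
It fails at once if the 88 mm coil is tipped over (leans more than 0.7 rad) (angle between coil_tallest_center's own z axis and vertical above 0.7 rad).
It fails at once if the 72 mm coil is tipped over (leans more than 0.7 rad) (angle between coil_tall_center's own z axis and vertical above 0.7 rad).
It fails at once if the 56 mm coil is tipped over (leans more than 0.7 rad) (angle between coil_short_center's own z axis and vertical above 0.7 rad).
It fails at once if the 40 mm coil is tipped over (leans more than 0.7 rad) (angle between coil_shortest_center's own z axis and vertical above 0.7 rad).
It also fails if it takes over 96 s, if anything falls off the work surface, if the arm or the gripper's body presses on something with over 40 N, if the wrist force passes 120 N, or if a joint passes its speed limit or range.

### The arm

A 6-joint arm with a two-finger parallel gripper is mounted at the origin on the work surface. World frame = base frame: x ahead of the robot, y to its left, z up, the work surface at z = 0. Lengths are in m, angles in rad, forces in N, time in s.
With the tool pointing down it reaches from about 0.425 to 0.925 m from the base axis. Payload 12.5 kg.
Tool frame: the origin (TCP) lies on the centre line of the jaws, within the pads' length; the fingertips stand 8 mm ahead of it and the grasp point (between the pads) lies 11 mm behind it (manip.nose_length is the distance from the TCP to the fingertips, in m); z points along the fingers, y is the direction in which the jaws open and shut (so a half turn about z gives the same grasp; the last joint's range is limited). The gripper opens to 85 mm and grips with 20 to 120 N. Pads are 22 mm wide; open, the fingers measure 114 mm over their backs; the gripper's body (76 mm by 85 mm) begins 54 mm behind the grasp point. The pads swing forward as they close: fully open they stand 13 mm farther back than shut.
Start: joints at [-1.274, 0.491, 1.559, -0, 1.092, -0.106], TCP at [0.245, -0.575, 0.239] pointing down, gripper open.
Joint ranges: [-3.1, 3.1], [-0.84, 2.19], [0.05, 2.79], [-1.13, 4.28], [0.06, 2.93], [-2.69, 2.69]. Speed limits (rad/s): [2.22, 2.22, 2.79, 3.14, 3.14, 3.14].

### API

Orientations are given as a unit quaternion [x, y, z, w].
In Python, from bench import manip, fingers, kin, status, viewer gives the robot as it stands. The module is installed in compiled form; this text tells all that it offers. Calls block until the motion is done:
- manip.move_to(position, orientation): joint-space move of the TCP to a pose.
- manip.servo_line(position, orientation=None, speed=0.15): straight line of the TCP; orientation=None keeps the orientation; speed is the mean speed in m/s.
- manip.move_j(angles): joint-space move.
- fingers.release() and fingers.close_gripper(): open the fingers fully, or close them until they stop; the grip force is fixed at half the most.
- manip.wait(seconds).
- kin.ik(position, orientation): joint angles nearest the present ones, or None.
- status.sense(): the state.
- viewer.grab_frame(name): name is "scene" or "side" or "wrist"; returns (picture, depth): 400x640x3 uint8, blue, green, red; 400x640 float32, m along the optical axis (not along the pixel's ray), 0 where there is no reading.
- viewer.camera_info(name): a dict with "vfov" (degrees; the focal length in pixels is half the picture's height over the tangent of half this angle, whatever the lens; pixels are square), "cx", "cy" (the principal point, pixels), "R" (3x3) and "t" (3): a world point X has camera coordinates R X + t. Camera axes: x right, y down, z forward; pixel columns grow to the right and rows downward; lengths in m; the calibration is good to about 2 mm. A picture is of the moment at which its call begins: read the wrist's pose just before it. camera_info takes no time and is no camera call; for the wrist camera it gives the pose at the moment of the call.
A pose or a line that the arm cannot do raises manip.MotionError and nothing moves.
- manip.finish_job(): hands the job in, once; it reports no verdict.
The state is a dict: "time": time; "qpos": joint angles; "dq": joint speeds; "joint_torque": joint torques, N m; "eef_pos": TCP position; "orientation": TCP orientation; "wrist_force": force on the tool from outside, world axes, zero at the start; "torque": the same for the moment, N m; "finger_gap": finger opening in m.
Only numpy, scipy, OpenCV 4.12 (cv2) and the standard library are available. Lean on these libraries where they do the work, as an engineer would, in place of code of your own. Each camera call takes 0.05 s, during which the arm holds its last target.

## Working session

There is one attempt and no reset: what is moved stays moved. The work goes in short steps, each a Python script; the robot and the scene stay as the last script left them, time stands still between calls to the robot, and variables do not carry over. Pictures are saved under pics/ and viewed, and the job is handed in when it is done.

```bash
mkdir -p pics; ls
cat > h.py <<'E'
import numpy as np, cv2
from bench import manip, fingers, kin, status, viewer
def grab(n,fn):
    ci=viewer.camera_info(n); im,d=viewer.grab_frame(n); cv2.imwrite('pics/%s.png'%fn,im)
    np.savez('pics/%s.npz'%fn,im=im,d=d,R=ci['R'],t=ci['t'],v=ci['vfov'],cx=ci['cx'],cy=ci['cy']); return im,d,ci
def cloud(fn):
    z=np.load('pics/%s.npz'%fn); d=z['d']; f=200/np.tan(np.radians(z['v'])/2)
    u,v=np.meshgrid(np.arange(640),np.arange(400))
    P=np.stack([(u-z['cx'])/f*d,(v-z['cy'])/f*d,d],-1)
    W=(P-z['t'])@z['R']; W[d==0]=np.nan
    return W,z['im']
E
python3 - <<'E'
from h import *
for n in ['scene','side','wrist']:
    im,d,ci=grab(n,n+'0'); print(n,ci['vfov'],ci['R'],ci['t'])
print(manip.nose_length, status.sense())
E
```

```text
pics
scene 49.068668374066526 [[ 0.82892712  0.55924941  0.01095146]
 [ 0.41750983 -0.60557224 -0.67747163]
 [-0.37224371  0.56614695 -0.73546737]] [-0.44492067 -0.18361726  1.29235742]
side 43.570242303868355 [[-0.76619777 -0.64252818  0.00992526]
 [-0.49426089  0.57938176 -0.64809177]
 [ 0.41066671 -0.50147214 -0.76149757]] [0.41358155 0.29383773 1.02017991]
wrist 65.4548135566134 [[ 3.92938122e-01 -9.19564449e-01 -9.25076224e-04]
 [-8.87436269e-01 -3.79472675e-01  2.61643569e-01]
 [-2.40949165e-01 -1.01988786e-01 -9.65164124e-01]] [-0.6248993  -0.03489013  0.37701582]
0.008 {'time': 0.15, 'qpos': array([-1.27362807e+00,  4.91421385e-01,  1.55929763e+00, -3.79637174e-05,
        1.09172079e+00, -1.05535713e-01]), 'dq': array([-0.00054447, -0.00424376, -0.00030673,  0.00087928, -0.00099251,
       -0.00039177]), 'joint_torque': array([ 2.21898022e-04, -6.18708944e+01, -2.61690617e+01, -1.30552385e-04,
        3.24988716e-03, -9.05416073e-06]), 'eef_pos': array([ 0.24494618, -0.57483088,  0.23886588]), 'orientation': array([ 9.79795245e-01,  2.00002745e-01, -5.72871675e-05, -4.20019991e-04]), 'wrist_force': array([ 0.31502489, -0.33768398,  0.16970256]), 'torque': array([-0.00069581,  0.02477898,  0.04197542]), 'finger_gap': 0.08562698063567366}
```

View pics/scene0.png

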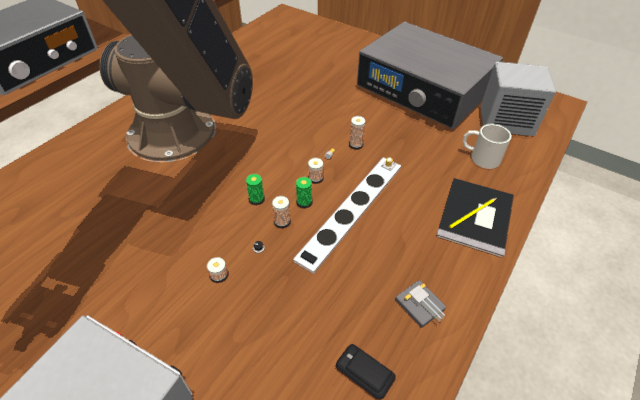

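View pics/side0.png

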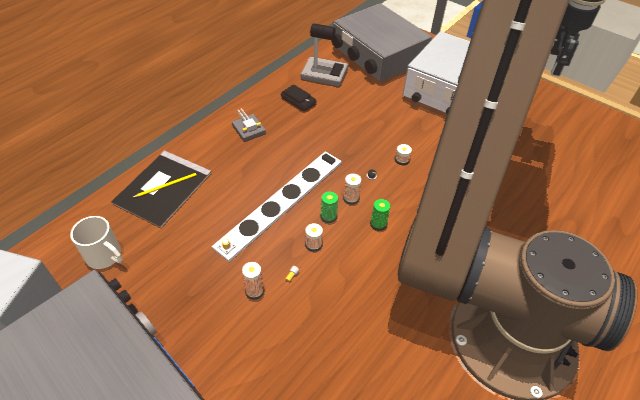

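View pics/wrist0.png

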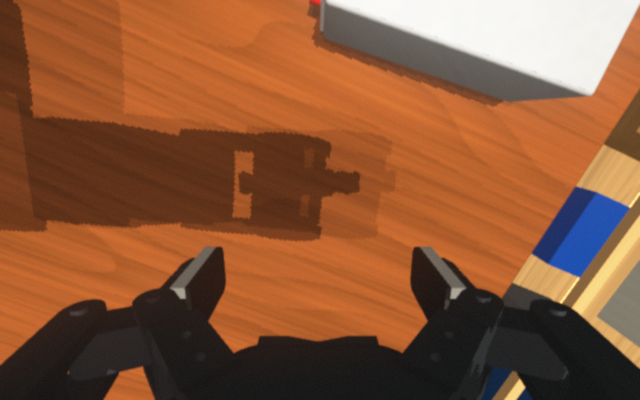

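The scene view shows four white coils with tops near (357,120), (316,163), (281,203) and (217,263). Two green look-alikes stand at (255,180) and (304,184). The brass socket is at (389,163), the far end of the rail, and the black block at (309,257). I'll measure them next.

```bash
cat > m.py <<'E'
from h import *
def tops(fn,pts,rad=16):
    W,im=cloud(fn)
    for n,(u,v) in pts.items():
        w=W[max(v-rad,0):v+rad,u-rad:u+rad].reshape(-1,3)
        c=W[v-2:v+3,u-2:u+3].reshape(-1,3); zc=np.nanmedian(c[:,2]); x0=np.nanmedian(c,0)
        m=(abs(w[:,2]-zc)<.004)&(np.hypot(*(w[:,:2]-x0[:2]).T)<.03)
        q=w[m][:,:2].astype(np.float32)
        (cx,cy),r=cv2.minEnclosingCircle(q)
        print(fn,n,'mean',q.mean(0).round(4),'circ',round(cx,4),round(cy,4),'r',round(r,4),'z',round(float(zc),4),m.sum())
E
python3 - <<'E'
from m import *
tops('scene0',dict(A=(357,120),B=(316,163),C=(281,202),D=(217,263),g1=(255,179),g2=(304,183),sock=(389,160),blk=(309,257)))
tops('side0',dict(A=(252,268),B=(314,230),C=(353,180),D=(404,150),g1=(381,205),g2=(330,198),sock=(227,243),blk=(329,159)))
# seats: dark blobs at z~.015
for fn in ['scene0','side0']:
    W,im=cloud(fn)
    m=((im.max(2)<70)&(W[...,2]>.008)&(W[...,2]<.022)&(W[...,0]>.3)&(W[...,0]<1)&(abs(W[...,1])<.5)).astype(np.uint8)
    n,l,st,ce=cv2.connectedComponentsWithStats(m)
    for i in range(1,n):
        if st[i,4]>40:
            p=W[l==i]; (cx,cy),r=cv2.minEnclosingCircle(p[:,:2].astype(np.float32))
            print(fn,ce[i].round(),st[i,4],'mean',p.mean(0).round(4),'circ',round(cx,4),round(cy,4),round(r,4))
E
```

```text
scene0 A mean [0.4821 0.2586] circ 0.4817 0.2616 r 0.0198 z 0.0872 102
scene0 B mean [0.4629 0.0823] circ 0.462 0.0824 r 0.0199 z 0.0547 129
scene0 C mean [ 0.4801 -0.0864] circ 0.4791 -0.0847 r 0.0202 z 0.0715 162
scene0 D mean [ 0.4572 -0.2836] circ 0.4562 -0.2833 r 0.0195 z 0.0401 205
scene0 g1 mean [ 0.3813 -0.0643] circ 0.3813 -0.0644 r 0.0202 z 0.071 147
scene0 g2 mean [ 0.487  -0.0047] circ 0.4854 -0.0041 r 0.0206 z 0.0713 147
scene0 sock mean [0.604  0.2239] circ 0.6039 0.2237 r 0.0096 z 0.0328 29
scene0 blk mean [ 0.5998 -0.144 ] circ 0.5997 -0.1436 r 0.0187 z 0.0213 114
side0 A mean [0.4747 0.2622] circ 0.4752 0.2618 r 0.0197 z 0.0876 238
side0 B mean [0.4557 0.0851] circ 0.456 0.084 r 0.0198 z 0.0553 184
side0 C mean [ 0.4733 -0.0834] circ 0.4745 -0.0842 r 0.0203 z 0.071 147
side0 D mean [ 0.4509 -0.2811] circ 0.4515 -0.2829 r 0.0216 z 0.0387 125
side0 g1 mean [ 0.3748 -0.0612] circ 0.3754 -0.062 r 0.0206 z 0.0714 167
side0 g2 mean [ 0.4802 -0.0015] circ 0.4804 -0.0021 r 0.0197 z 0.0711 159
side0 sock mean [0.5965 0.2264] circ 0.5975 0.2261 r 0.0093 z 0.0323 44
side0 blk m
[... 299 characters left out ...]
e0 [360. 198.] 170 mean [0.6008 0.078  0.0138] circ 0.6006 0.0772 0.022
scene0 [344. 216.] 196 mean [0.5997 0.0026 0.014 ] circ 0.602 0.0031 0.0236
scene0 [326. 237.] 226 mean [ 0.5989 -0.0722  0.014 ] circ 0.5995 -0.0714 0.0231
scene0 [258. 246.] 51 mean [ 0.4854 -0.1813  0.0141] circ 0.4834 -0.1795 0.0117
scene0 [308. 257.] 85 mean [ 0.5999 -0.1454  0.0201] circ 0.6004 -0.1444 0.0177
scene0 [361. 374.] 574 mean [ 0.826  -0.3     0.0178] circ 0.8279 -0.2897 0.0552
side0 [299. 102.] 196 mean [ 0.8049 -0.2698  0.0157] circ 0.8207 -0.2815 0.0532
side0 [139. 187.] 616 mean [0.897  0.2405 0.0099] circ 0.8856 0.2169 0.1006
side0 [147. 208.] 57 mean [0.8284 0.2698 0.0099] circ 0.8295 0.2719 0.0214
```

Both cameras agree on heights (87, 55, 71 and 40 mm) but differ by about 7 mm in x. A wrist look from above should settle that.

Run:
```python
from h import *
s=.5**.5
for q in ([s,s,0,0],[s,-s,0,0]):
    for p in ([.52,0,.36],[.478,.262,.2],[.46,.083,.05],[.454,-.283,.03],[.6,.152,.08],[.6,-.072,.04]):
        j=kin.ik(p,q); print(q[1]>0,p,None if j is None else np.round(j,2))
```

```text
True [0.52, 0, 0.36] [-0.13  0.23  1.63 -0.    1.28 -0.13]
True [0.478, 0.262, 0.2] [ 0.38  0.42  1.8  -0.    0.92  0.38]
True [0.46, 0.083, 0.05] [ 0.04  0.58  2.11 -0.    0.45  0.04]
True [0.454, -0.283, 0.03] [-0.68  0.67  1.95 -0.    0.52 -0.68]
True [0.6, 0.152, 0.08] [ 0.14  0.67  1.71 -0.    0.76  0.14]
True [0.6, -0.072, 0.04] [-0.23  0.72  1.77 -0.    0.65 -0.23]
False [0.52, 0, 0.36] None
False [0.478, 0.262, 0.2] None
False [0.46, 0.083, 0.05] None
False [0.454, -0.283, 0.03] [-0.68  0.67  1.95 -0.    0.52  2.46]
False [0.6, 0.152, 0.08] None
False [0.6, -0.072, 0.04] None
```

Run:
```python
from h import *
s=.5**.5
manip.move_to([.50,0,.38],[s,s,0,0]); manip.wait(.2)
print(status.sense()['time'],status.sense()['eef_pos'])
grab('wrist','w1');
```

```text
2.65 [ 5.00061212e-01 -4.39479263e-04  3.79832066e-01]
```

View pics/w1.png

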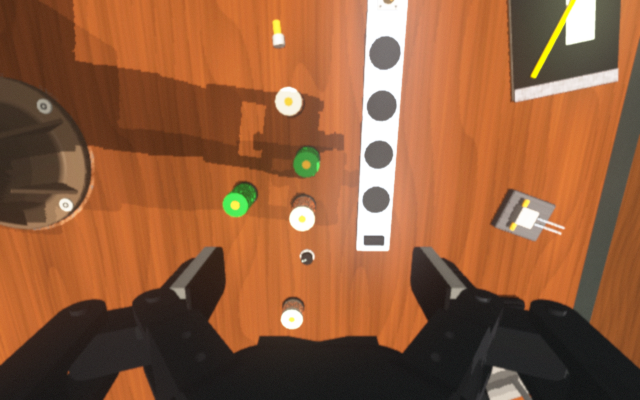

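The wrist view shows the seats at (385,53), (381,106), (378,155) and (376,200). Coil B is at (288,100), C at (302,218), D at (292,319), and the tallest is out of view at the top.

Run:
```python
from m import *
tops('w1',dict(B=(288,100),C=(302,218),D=(292,319),g1=(236,205),g2=(307,163)),20)
tops('w1',dict(s1=(385,53),s2=(381,106),s3=(378,155),s4=(376,200)),14)
W,im=cloud('w1')
for u,v in [(385,53),(381,106),(378,155),(376,200),(278,40)]: print(np.nanmedian(W[v-2:v+3,u-2:u+3].reshape(-1,3),0).round(4))
m=((im.max(2)<70)&(W[...,2]>.008)&(W[...,2]<.022)&(W[...,0]>.5)&(W[...,0]<.7)&(abs(W[...,1])<.5)).astype(np.uint8)
n,l,st,ce=cv2.connectedComponentsWithStats(m)
for i in range(1,n):
    if st[i,4]>100:
        p=W[l==i]; (cx,cy),r=cv2.minEnclosingCircle(p[:,:2].astype(np.float32)); print(ce[i].round(),st[i,4],p.mean(0).round(4),round(cx,4),round(cy,4),round(r,4))
```

```text
w1 B mean [0.4584 0.0831] circ 0.4585 0.0831 r 0.019 z 0.0555 584
w1 C mean [ 0.476 -0.085] circ 0.476 -0.0856 r 0.019 z 0.0717 474
w1 D mean [ 0.4537 -0.2825] circ 0.4538 -0.2839 r 0.0196 z 0.0395 328
w1 g1 mean [ 0.3777 -0.0634] circ 0.3776 -0.0639 r 0.0191 z 0.0713 490
w1 g2 mean [ 0.483  -0.0033] circ 0.4831 -0.0034 r 0.0189 z 0.0716 535
w1 s1 mean [0.5984 0.1536] circ 0.5991 0.1545 r 0.0275 z 0.0145 776
w1 s2 mean [0.5967 0.0787] circ 0.5981 0.0786 r 0.0293 z 0.014 774
w1 s3 mean [0.596  0.0035] circ 0.5965 0.0032 r 0.0295 z 0.0141 763
w1 s4 mean [ 0.5967 -0.071 ] circ 0.5973 -0.0716 r 0.03 z 0.0142 747
[0.5993 0.1528 0.0145]
[0.5975 0.0781 0.014 ]
[0.5968 0.0029 0.0141]
[ 0.5973 -0.0717  0.0142]
[0.4426 0.1696 0.0177]
```

The wrist view falls between the other two cameras, and the pitch, heights and radii check out. First the tallest coil.

```bash
cat > pp.py <<'E'
from h import *
s=.5**.5; Q=[s,s,0,0]
def pick_place(src,dst,hg,H):
    t=hg-.011
    x,y=src
    manip.move_to([x,y,H+.06],Q)
    manip.servo_line([x,y,t],speed=.15)
    fingers.close_gripper(); a=status.sense()
    manip.servo_line([x,y,t+.11],speed=.15)
    b=status.sense(); print('gap',a['finger_gap'],b['finger_gap'],'F',b['wrist_force'].round(2))
    assert .034<b['finger_gap']<.045
    X,Y=dst
    manip.servo_line([X,Y,t+.12],speed=.2)
    manip.servo_line([X,Y,t+.035],speed=.15)
    manip.servo_line([X,Y,t+.016],speed=.04)
    c=status.sense(); print('low',c['eef_pos'].round(4),c['wrist_force'].round(2),c['finger_gap'])
    fingers.release(); manip.wait(.2)
    manip.servo_line([X,Y,t+.016+.12],speed=.15)
    print('t',status.sense()['time'])
E
python3 - <<'E'
from pp import *
pick_place((.4785,.2617),(.5985,.1535),.055,.088)
grab('wrist','w2'); grab('scene','s2')
E
```

```text
gap 0.03693873404715962 0.03703951741503569 F [ 0.38 -0.2  -1.27]
low [0.5984 0.1535 0.0598] [-0.74 -0.59 -0.83] 0.03679489082583232
t 10.2333
```

View pics/s2.png

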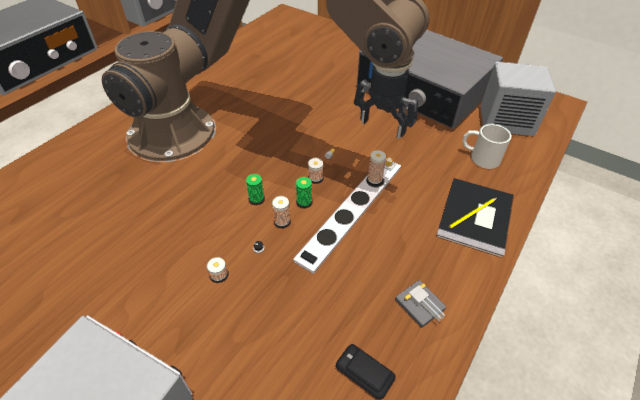

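View pics/w2.png

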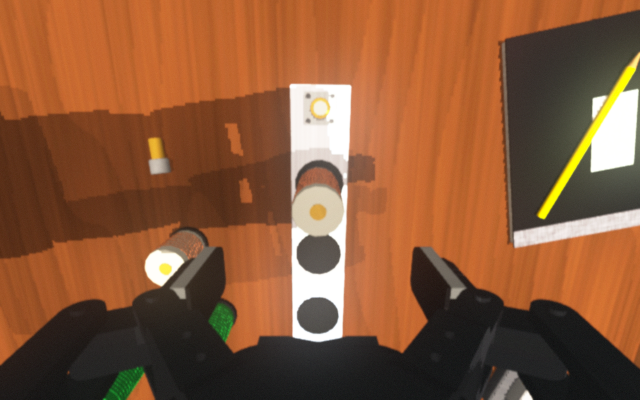

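The tallest coil stands on the seat beside the socket (wrist view (318,212)). Next the 72 mm coil, then the others.

Run:
```python
from pp import *
pick_place((.476,-.0852),(.5977,.0785),.050,.072)
pick_place((.4585,.0832),(.597,.0035),.042,.056)
grab('scene','s3')
```

```text
gap 0.03710543984324028 0.03690568624483674 F [-0.31  0.32 -0.78]
low [0.5976 0.0785 0.0548] [-0.41  0.27  0.  ] 0.03684849646731788
t 17.75
gap 0.03621067854113359 0.03706284992250974 F [-0.51  0.75 -1.07]
low [0.5968 0.0035 0.0468] [-1.94  0.48  1.54] 0.036704584480695086
t 24.5
```

View pics/s3.png

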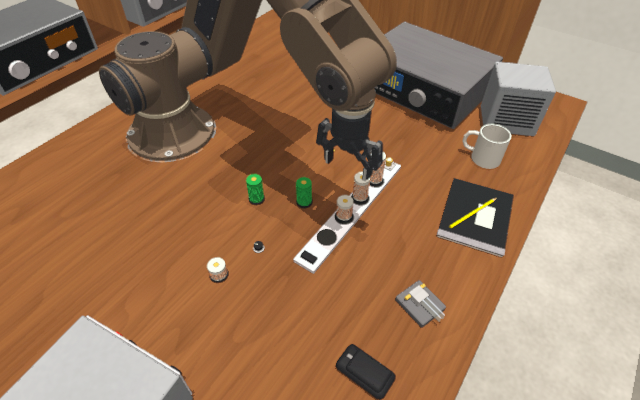

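Three coils now stand on their seats, the newest at (345,205). The green ones haven't moved. Now the shortest at (217,268).

Run:
```python
from pp import *
pick_place((.4538,-.2832),(.5962,-.0715),.027,.040)
manip.move_to([.50,0.02,.38],Q); manip.wait(.3)
grab('wrist','w4');grab('scene','s4');grab('side','d4')
print(status.sense()['time'])
```

```text
gap 0.03627223007764116 0.03678970938335219 F [-0.54  0.16 -1.16]
low [ 0.596  -0.0714  0.0319] [-1.55  0.71  1.65] 0.036747966835755125
t 32.35
33.8333
```

View pics/w4.png

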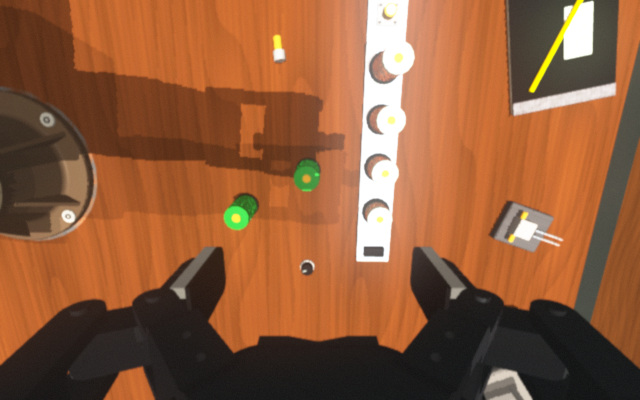

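View pics/d4.png

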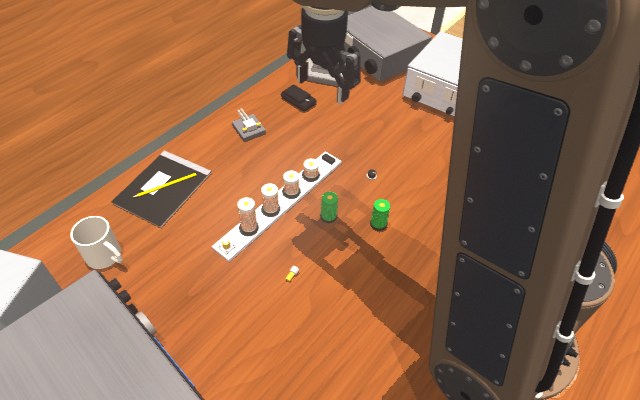

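View pics/s4.png

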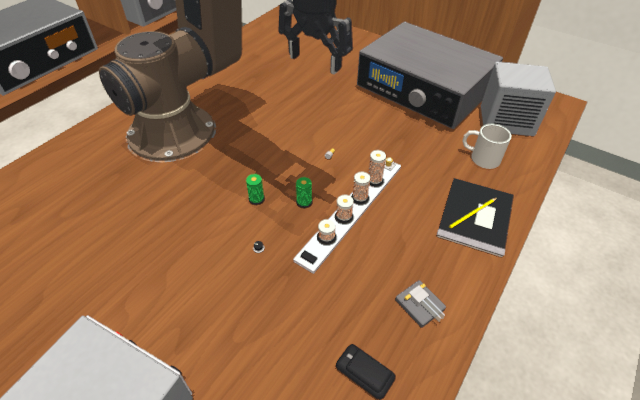

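Run:
```python
from m import *
tops('w4',dict(A=(398,58),B=(390,120),C=(385,173),D=(379,213)),20)
tops('s4',dict(A=(377,156),B=(362,178),C=(345,201),D=(327,227)))
tops('d4',dict(A=(246,203),B=(269,189),C=(291,176),D=(311,164)))
```

```text
w4 A mean [0.5972 0.1524] circ 0.5972 0.1527 r 0.0192 z 0.1028 817
w4 B mean [0.5966 0.0785] circ 0.5968 0.0781 r 0.019 z 0.0869 646
w4 C mean [0.596  0.0039] circ 0.5961 0.0034 r 0.019 z 0.0708 530
w4 D mean [ 0.5954 -0.0707] circ 0.5953 -0.0716 r 0.0193 z 0.054 448
s4 A mean [0.602  0.1509] circ 0.6023 0.1518 r 0.0197 z 0.1024 133
s4 B mean [0.6008 0.0771] circ 0.6012 0.0777 r 0.0201 z 0.0862 146
s4 C mean [0.6003 0.0027] circ 0.5999 0.0026 r 0.0194 z 0.0709 162
s4 D mean [ 0.5998 -0.0725] circ 0.5991 -0.0726 r 0.0208 z 0.0544 182
d4 A mean [0.5949 0.1541] circ 0.5948 0.1529 r 0.0202 z 0.1029 177
d4 B mean [0.594  0.0798] circ 0.5945 0.0801 r 0.0197 z 0.0869 157
d4 C mean [0.5938 0.0056] circ 0.5946 0.006 r 0.02 z 0.0696 146
d4 D mean [ 0.5921 -0.0693] circ 0.5908 -0.0708 r 0.0204 z 0.0538 132
```

All four are centred within about 2 mm (each camera against its own seat readings). The tops are at 103, 87, 71 and 54 mm, so every foot is on its seat. The arm is clear, so I'm handing in.

```bash
python3 -c "
from h import *
manip.finish_job(); print(status.sense()['time'])"
```

```text
the job is handed in; nothing more can be done
the job is handed in; nothing more can be done
```

All four coils stand free on the rail in order of height: 88, 72, 56 and 40 mm, counted from the brass feed socket. I picked up each one upright and set it on its seat. The green look-alikes were not touched. The clock read 33.8 s at the last check, just before I handed the job in.

**Last checks:**
- **Height:** the tops measured about 103, 87, 71 and 54 mm above the table. With the seat tops at 15 mm, each coil is standing on its seat.
- **Centring:** each coil is within about 2 mm of its seat centre in the wrist and scene cameras.
- **Arm:** it stood well clear of everything at about 0.38 m height.

**Disagreement:** the scene and side cameras differ by about 7 mm in absolute x. The wrist camera lay between them, so I used its positions. I found no seats automatically in the side picture, so that camera gives no centring check of its own. Its coil readings sit where its known offset would put them.

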